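# Fetch the pressure gauge from under the stock rack with the reacher

### The job

The filling line's pressure gauge has slid under the low wire stock rack, where no hand gets in. Take the reacher, slide its open jaws under the rack around the gauge, squeeze the trigger just enough for the jaws to hold the gauge (its thin plastic case cracks if squeezed hard), and draw it along the bench, still gripped, out through the rack's open front until it is completely clear of the rack, stem included. Then let go and leave the gauge lying dial up and the reacher lying flat on the bench, without touching the gauge by hand, tipping it over or pushing the other things about.

Things in the scene. Friction and masses are not known exactly. Their poses are not given: they have to be found in the camera images.
- reacher: pick-up reacher, 350 mm long, lying on its side: black palm grip, grey trigger, aluminium tube, two rubber-faced jaws. Origin: on its underside, midway between back of palm grip and front of trigger, the place to take hold from above, closing along its x. +x: along the tube to the jaws; +z up. Tube centre at y +55, z 12 mm; grip and trigger stick out to -y of it. 0.24 kg, centre of mass x +125, y +43 mm.
- palm (a point): centre of the flat upright back face of the palm grip, at x -32, y 0, z 12 mm of the reacher; the face spans y -45 to +40 mm and is 24 mm high, the grip 20 mm thick. From here to the front of the trigger at rest is 64 mm along x. Fingers have free room at y from -35 to +35 mm.
- finger_bar (a point): front of the trigger's upright rounded finger bar (radius 9 mm, 20 mm high), on the moving trigger; at x +32, y 0, z 12 mm of the reacher at rest. Its return spring does not give below about 8 N and needs about 11 N where the jaws meet the gauge: squeezing it 1 to 4 mm in holds the reacher firmly with the jaws still well open.
- trigger (a joint): trigger angle, rad: 0 at rest, 0.42 fully squeezed; 1 mm at the finger bar is about 0.021 rad. The jaws are linked to it and close together, each 0.65 rad per rad; where they meet the case differs, 0.13 to 0.31 rad (6 to 15 mm), as the rubber is worn. Once both bear the trigger feels solid: each further 3 N adds about 2 N at each jaw, 1 mm more takes the grip from nothing to too much.
- jaw_mid (a point): point midway between the two jaw faces at mid-length, fixed at x +290, y +55, z +13 mm of the reacher. The faces are 46 mm long (x 267 to 313) and span 3 to 23 mm above its underside. At rest they are about 74 mm apart here, but their rubber is worn unevenly: each may stand up to 3 mm further in or out. Open, about 110 mm over their outsides at the tips (x 315).
- jaw_l: the jaw on the reacher's +y side (steel arm, rubber face); origin at its pivot pin, x +215, y +65, z 13 mm of the reacher
- jaw_r: the jaw on the reacher's -y side; origin at its pivot pin, x +215, y +45, z 13 mm of the reacher
- gauge: pressure gauge on its back, round white dial up, in an eight-sided black plastic case 28 mm high, 50 mm over its flats, 54 mm over its corners; a brass stem leaves the middle of a flat, along +x, level. Origin: centre of its underside. About 0.14 kg. Starts under the rack, stem towards the rack's back within 30 degrees. The case stands up to 9 N from each jaw; 2 to 5 N is plenty.
- stem_tip (a point): end of the gauge's brass stem, 55 mm from the gauge's centre, 14 mm above its underside; the stem is 15 mm thick next to the case and 11 mm at its end
- rack: low steel wire rack fixed to the bench, 280 mm (x) by 360 mm (y); deck 72 mm high, wires 24 mm apart, 64 mm clear beneath; two cartons on its back half, up to 225 mm high. Origin: centre of its footprint at bench level. Its open front, to work from, is the edge at y -180 mm, facing its -y. Legs 12 mm thick at the four corners; a low bar closes the back.
- tap: bystander: black plastic press tap standing under the rack beside the gauge (left or right of it), 42 mm across, 43 mm high; origin centre of its underside
- tape: bystander: roll of packing tape lying flat, 84 mm across, 45 mm high, near the rack's front +x corner; origin centre of its underside
- coupling: bystander: brass hose coupling standing upright, 38 mm across, 48 mm high, beside the rack on its -x side; origin centre of its underside

How it is judged (in metres and radians):
On the way, in this order (a step that is already met when the one before it is completed fails the run):
1. the reacher's jaws are under the rack (y of jaw_mid in the frame of rack above -0.16 m and x of jaw_mid in the frame of rack between -0.14 and 0.14 m and z of jaw_mid in the frame of rack below 0.05 m), for 0.1 s.
2. both jaws grip the gauge, at least 1 N each, while it is still under the rack (contact force between each of jaw_l, jaw_r and gauge above 1 N and y of gauge in the frame of rack between -0.155 and 0.18 m), for 0.3 s.
3. the gauge, still gripped by both jaws, is drawn out through the front clear of the rack (contact force between each of jaw_l, jaw_r and gauge above 0.3 N and y of gauge in the frame of rack below -0.212 m and y of stem_tip in the frame of rack below -0.182 m and height (world z) of gauge below 0.008 m and angle between gauge's own z axis and vertical below 0.1 rad), for 0.2 s.
At the end, for the whole second after the job is handed in: The gauge lies on the bench at rest, dial up (within 0.1 rad), out in front of the rack's front edge (its centre by 32 to 420 mm, the end of its stem by 2 mm or more), no longer squeezed by the jaws (under 0.3 N); the reacher lies flat on the bench at rest (y of gauge in the frame of rack between -0.6 and -0.212 m and y of stem_tip in the frame of rack below -0.182 m and height (world z) of gauge below 0.008 m and angle between gauge's own z axis and vertical below 0.1 rad and contact force between each of jaw_l, jaw_r and gauge below 0.3 N and linear speed of each of gauge, reacher below 0.02 m/s and height (world z) of reacher below 0.012 m and angle between reacher's own z axis and vertical below 0.12 rad); the robot touches nothing.
It fails at once if a jaw presses on the gauge with more than 9 N (contact force between any of jaw_l, jaw_r and gauge above 9 N).
It fails at once if the gripper touches the gauge (contact force between the fingers and gauge above 0.3 N).
It fails at once if the gauge is tipped over (angle between gauge's own z axis and vertical above 0.5 rad).
It fails at once if the tap, tape or coupling is pushed more than 20 mm (distance of any of tap, tape, coupling from where it was at the start of the episode above 0.02 m).
It also fails if it takes over 58 s, if anything falls off the work surface, if the arm or the gripper's body presses on something with over 40 N, if the wrist force passes 120 N, or if a joint passes its speed limit or range.

### The arm

A 6-joint arm with a two-finger parallel gripper is mounted at the origin on the work surface. World frame = base frame: x ahead of the robot, y to its left, z up, the work surface at z = 0. Lengths are in mm, angles in degrees, forces in N, time in s.
With the tool pointing down it reaches from about 350 to 850 mm from the base axis. Payload 8.1 kg.
Tool frame: the origin (TCP) lies at the very end of the fingers, on their centre line; the grasp point (between the pads) lies 19 mm behind it; z points along the fingers, y is the direction in which the jaws open and shut (so a half turn about z gives the same grasp; the last joint's range is limited). The gripper opens to 85 mm and grips with 20 to 120 N. Pads are 22 mm wide; open, the fingers measure 114 mm over their backs; the gripper's body (76 mm by 85 mm) begins 54 mm behind the grasp point. The pads swing forward as they close: fully open they stand 13 mm farther back than shut.
Start: joints at [-74.794, 7.471, 85.268, -0, 87.261, -4.893], TCP at [206.21, -563.456, 231.292] pointing down, gripper open.
Joint ranges: [-169.43, 169.43], [-51.17, 129.36], [1.28, 143.12], [-76.62, 256.62], [0, 156.53], [-152.29, 152.29]. Speed limits (degrees/s): [136.94, 136.94, 159.86, 180, 180, 180].

### API

Orientations are given as [roll, pitch, yaw] about the fixed x, y, z axes, in that order (R = Rz(yaw) Ry(pitch) Rx(roll)).
In Python, from bench import sensors, viewer, job gives the robot as it stands.
- The arm moves only by the shell command python3 -m pendant 'ROWS' [FORCE]. ROWS is JSON, one flat list of numbers, 5 for each row, row after row: the shift along the world's x, y, z in mm, then the turn about the world's z in rad, then the finger opening in mm, from 0 to 85.4. In form: [x, y, z, twist, hand, x, y, z, twist, hand, ...]. A call has 1 to 12 rows; each row shifts and turns the pose as measured when the row begins; what a row does not reach is not made up. A row lasts 1/12 s, in which the tool goes at most 41.7 mm and 7.16 degrees, less where a joint would pass 70% of its speed; a pose out of reach is approached as far as the arm can. A call with a gripper value outside its range is refused whole. The fingers move at their own pace and stop on an object; FORCE is the grip in N (left out, the last holds). Time passes only in rows, so rows that do not move let the fingers close. It gives the time, the measured TCP pose, the force and the opening at its end, in the units of the state.
- sensors.sense(): the state, without advancing time (a new reading comes with each control period).
- viewer.snapshot(name): name is "scene" or "top" or "wrist"; returns a dict with "frame" (480x640x3 uint8, blue, green, red), "z_map" (480x640 float32, mm along the optical axis (not along the pixel's ray), 0 where there is no reading), "fx", "fy", "cx", "cy" (pixels), "view" (4x4, takes a point from world to camera coordinates). Camera axes: x right, y down, z forward; pixel columns grow to the right and rows downward; lengths in mm; the calibration is good to about 2 mm. A picture is of the moment at which its call begins.
- job.hand_in(): hands the job in, once; it reports no verdict.
The state is a dict: "time": time; "joint_pos": joint angles; "qd": joint speeds; "joint_efforts": joint torques, N m; "tool_pos": TCP position; "tcp_rot": TCP orientation; "ft_force": force on the tool from outside, world axes, zero at the start; "wrist_torque": the same for the moment, N m; "finger_gap": finger opening in mm.
Only numpy, scipy, OpenCV 4.12 (cv2) and the standard library are available. Lean on these libraries where they do the work, as an engineer would, in place of code of your own. Each camera call takes 0.05 s, during which the arm holds its last target.

## Working session

There is one attempt and no reset: what is moved stays moved. The work goes in short steps, Python scripts to look and compute and a shell command to move; the robot and the scene stay as the last step left them, time stands still between calls to the robot, and variables do not carry over. Pictures are saved under pics/ and viewed, and the job is handed in when it is done.

```bash
ls; mkdir -p pics; python3 - <<'E'
from bench import sensors, viewer
import cv2,numpy as np
print(sensors.sense())
for n in ("scene","top","wrist"):
    s=viewer.snapshot(n); cv2.imwrite(f"pics/{n}0.png",s["frame"]); np.savez(f"pics/{n}0.npz",**s)
    print(n,s["fx"],s["fy"],s["cx"],s["cy"],np.round(s["view"],3).tolist())
E
```

```text
pics
{'time': 0.0, 'joint_pos': array([-7.47938095e+01,  7.51382247e+00,  8.53309771e+01,  1.58751369e-03,
        8.72622836e+01, -4.89270172e+00]), 'qd': array([-0.02862278,  0.03031134, -0.01825561,  0.00496091, -0.06809902,
       -0.06818043]), 'joint_efforts': array([-6.15762274e-04, -5.69387877e+01, -5.00553489e+01, -1.71782685e-04,
        1.45076652e-02, -4.39815736e-06]), 'tool_pos': array([ 206.07044209, -562.90176292,  230.24157447]), 'tcp_rot': array([-1.79893442e+02, -1.07128989e-02,  2.00988049e+01]), 'ft_force': array([ 0.09068974, -0.90676261,  0.38166577]), 'wrist_torque': array([-0.03902741,  0.00633488,  0.02788731]), 'finger_gap': 85.15609631609647}
scene 553.5295870671077 553.5295870671077 328.8422498927319 236.67978754597866 [[-0.598, 0.802, 0.0, 319.369], [0.602, 0.449, -0.661, -298.03], [-0.53, -0.395, -0.751, 1371.477], [0.0, 0.0, 0.0, 1.0]]
top 569.1105518112419 569.1105518112419 311.972352070174 241.70243646113238 [[-0.008, -1.0, -0.018, 12.747], [-0.992, 0.01, -0.124, 520.74], [0.125, 0.016, -0.992, 999.808], [0.0, 0.0, 0.0, 1.0]]
wrist 386.99675470142404 386.99675470142404 323.6509213695244 238.25480986164882 [[0.343, -0.939, -0.001, -600.706], [-0.903, -0.33, 0.274, -35.377], [-0.258, -0.093, -0.962, 377.387], [0.0, 0.0, 0.0, 1.0]]
```

View pics/scene0.png

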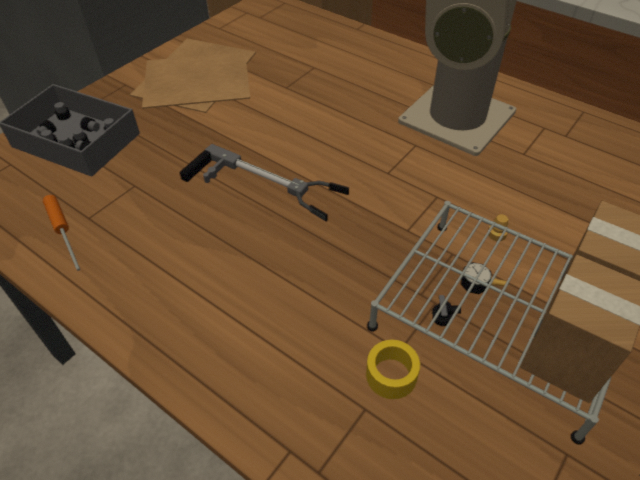

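View pics/top0.png

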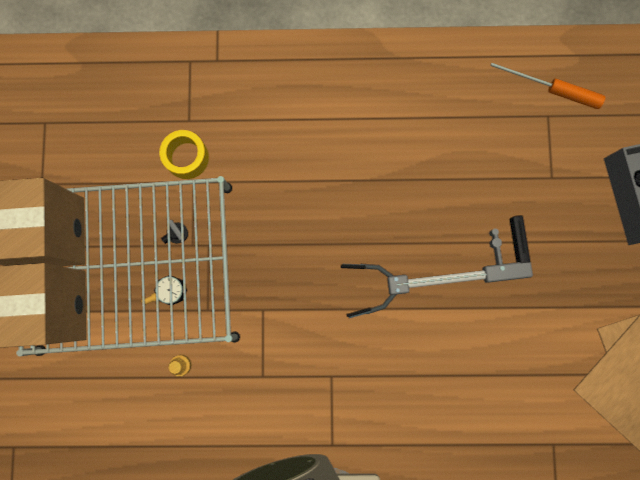

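View pics/wrist0.png

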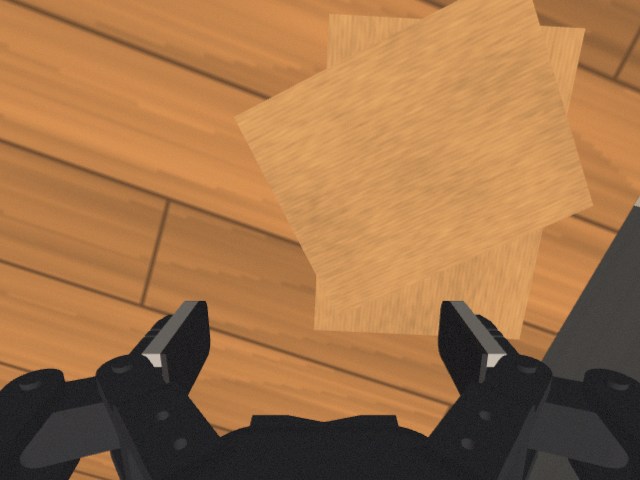

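```bash
cat > h.py <<'E'
import numpy as np,cv2
def ray(s,u,v,z):
    V=s["view"];R=V[:3,:3];t=V[:3,3];o=-R.T@t
    d=R.T@np.array([(u-s["cx"])/s["fx"],(v-s["cy"])/s["fy"],1.])
    return o+d*(z-o[2])/d[2]
def px(s,p):
    V=s["view"];c=V[:3,:3]@np.array(p,float)+V[:3,3]
    return c[0]/c[2]*s["fx"]+s["cx"],c[1]/c[2]*s["fy"]+s["cy"]
def pts(s):
    V=s["view"];Z=s["z_map"];v,u=np.mgrid[:480,:640]
    c=np.stack([(u-s["cx"])/s["fx"]*Z,(v-s["cy"])/s["fy"]*Z,Z],-1)
    return (c-V[:3,3])@V[:3,:3]
E
python3 - <<'E'
from h import *
s=dict(np.load("pics/top0.npz"));P=pts(s)
f=s["frame"]
a=cv2.resize(f[170:350,140:250],None,fx=5,fy=3.3,interpolation=cv2.INTER_CUBIC) if 0 else cv2.resize(f[200:320,130:250],None,fx=5,fy=5,interpolation=cv2.INTER_CUBIC)
cv2.imwrite("pics/rz.png",a)
cv2.imwrite("pics/re.png",cv2.resize(f[205:325,335:540],None,fx=3.9,fy=3.9,interpolation=cv2.INTER_CUBIC))
h=P[...,2]
for (u,v) in [(222,180),(229,338),(225,260),(170,290),(176,233),(183,150),(180,366),(519,240),(500,270),(395,285),(450,280),(497,235),(495,232)]:
    print((u,v),np.round(P[v,u],1), f[v,u])
E
```

```text
(222, 180) [627.9 166.5  71.2] [168 193 170]
(229, 338) [350.9 151.4  68.9] [170 188 165]
(225, 260) [485.2 159.3  72.1] [162 177 161]
(170, 290) [433.9 254.2  72.7] [144 157 149]
(176, 233) [538.3 254.7  39. ] [108 116 117]
(183, 150) [705.  255.2  -1. ] [ 60 104 149]
(180, 366) [302.2 240.6  45.9] [ 63 154 197]
(519, 240) [ 521.7 -369.    21.6] [54 57 57]
(500, 270) [ 467.3 -332.1   21. ] [119 128 129]
(395, 285) [ 441.9 -141.9   17.7] [126 135 137]
(450, 280) [ 450.1 -241.8   17.8] [166 183 186]
(497, 235) [ 531.6 -330.2   19.3] [ 91 104 111]
(495, 232) [ 536.7 -326.    22.3] [123 132 134]
```

View pics/rz.png

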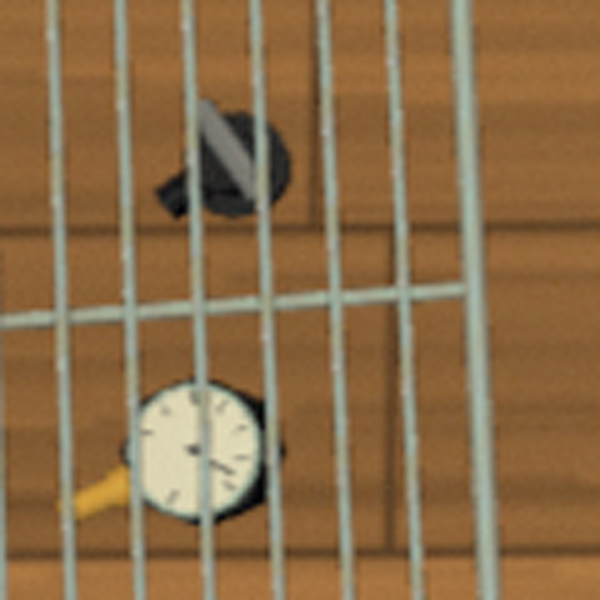

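View pics/re.png

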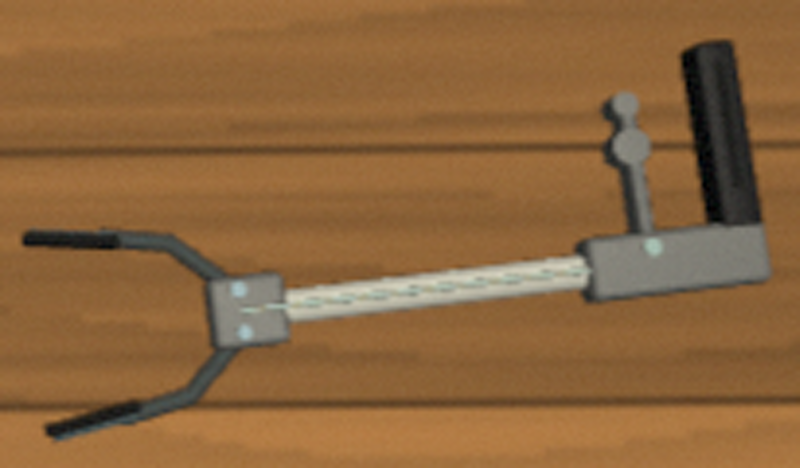

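```bash
python3 - <<'E'
from h import *
s=dict(np.load("pics/top0.npz"));P=pts(s)
c=lambda x,y,z:ray(s,335+x/3.9-.4,205+y/3.9-.4,z)[:2]
pin1,pin2=c(239,289,24),c(246,333,24)
t1,t2=c(287,305,18),c(585,273,18)
fb=c(630,147,22); g1,g2=c(733,42,24),c(762,222,24)
for n,p in dict(pin_r=pin1,pin_l=pin2,t1=t1,t2=t2,fb=fb,g1=g1,g2=g2).items(): print(n,p.round(1))
d=t1-t2;print("tube yaw",np.degrees(np.arctan2(d[1],d[0])))
d=pin2-pin1;print("pins yaw",np.degrees(np.arctan2(d[1],d[0]))-90,np.hypot(*d))
d=g2-g1;print("grip yaw",np.degrees(np.arctan2(d[1],d[0]))-90,np.hypot(*d))
# boundary tests
for i in range(60):pass
r=lambda x,y,z:ray(s,130+x/5-.4,200+y/5-.4,z).round(1)
print("gauge",r(200,450,28),"stem",r(65,505,14),"tap",r(240,163,43), r(240,163,25))
fr=[ray(s,u,v,72) for u,v in((222,180),(229,338))];print(fr)
h=P[...,2]
# tip rows of tube heights
print("tube h",np.round([h[281,u] for u in (420,440,470)],1), "grip h",h[230:245,519].round(1))
m=(abs(P[...,2]-h)<1)&(h>8)&(h<35)&(P[...,0]>400)&(P[...,0]<590)&(P[...,1]>-420)&(P[...,1]<-40)
Q=P[m];print(m.sum());
x,y=Q[:,0],Q[:,1]
print(np.round([y.min(),y.max(),x.min(),x.max()],1))
E
```

```text
pin_r [ 452.9 -143. ]
pin_l [ 432.6 -145.7]
t1 [ 445.6 -165.9]
t2 [ 459.4 -304.8]
fb [ 517.8 -327.2]
g1 [ 566.7 -377. ]
g2 [ 481.9 -385.8]
tube yaw 95.63928183181253
pins yaw -262.4397199100419 20.565389639632354
grip yaw -264.03626389931355 85.21055271396203
gauge [436.5 266.9  28. ] stem [417.4 319.9  14. ] tap [539.2 250.8  43. ] [541.8 255.4  25. ]
[array([627.73242141, 166.33520794,  72.        ]), array([351.07692581, 150.94697328,  72.        ])]
tube h [20.7 17.4 -3.6] grip h [19.9 22.5 21.4 19.1 22.6 20.9 22.  24.1 20.3 22.3 21.6 25.3 21.9 23.
 22.9]
3047
[-389.2  -42.3  400.5  568.3]
```

```bash
python3 -m pendant '[31,21,-10,-0.025,85,31,21,-10,-0.025,85,31,21,-10,-0.025,85,31,21,-10,-0.025,85,31,21,-10,-0.025,85,31,21,-10,-0.025,85,31,21,-10,-0.025,85,31,21,-10,-0.025,85,31,21,-10,-0.025,85,31,21,-10,-0.025,85,0,0,0,0,85]' 20
```

```text
time: 1.07
tool_pos: [523.0, -341.6, 123.5]
tcp_rot: [-179.9, 0.3, 4.5]
ft_force: [-0.1, 0.4, -0.5]
finger_gap: 84.7
```

```bash
python3 - <<'E'
from bench import viewer
import cv2,numpy as np
from h import *
n="wrist"
s=viewer.snapshot(n); cv2.imwrite(f"pics/{n}1.png",s["frame"]); np.savez(f"pics/{n}1.npz",**s)
E
```

```text
(no output)
```

View pics/wrist1.png

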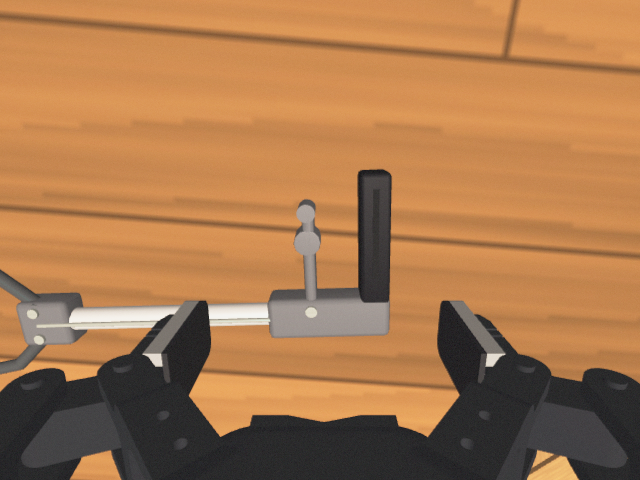

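```bash
python3 - <<'E'
from h import *
from bench import sensors
s=dict(np.load("pics/wrist1.npz"))
for n,u,v,z in(("fb",307.5,242,22),("g1",391,173,24),("g2",389,299,24),("pin_r",33,314,24),("pin_l",39,340,24)): print(n,ray(s,u,v,z)[:2].round(1))
st=sensors.sense();print(st["tool_pos"].round(1),st["tcp_rot"].round(2),st["ft_force"].round(1))
E
```

```text
fb [ 519.6 -332.6]
g1 [ 568.7 -381.1]
g2 [ 484.3 -390.5]
pin_r [ 453.8 -147.9]
pin_l [ 433.7 -149.5]
[ 521.2 -343.4  124.1] [-179.93    0.33    4.57] [ 0.3 -0.9 -0.6]
```

```bash
python3 -m pendant '[-1,-5,-15,0.012,85,0,-5,-20,0.011,85,0,0,-25,0,85,0,0,-25,0,85,0,0,-15,0,85,0,0,-6,0,85,0,0,0,0,85,0,0,0,0,85]'; python3 - <<'E'
from bench import viewer
import cv2,numpy as np
for n in("wrist","top","scene"):
    s=viewer.snapshot(n); cv2.imwrite(f"pics/{n}2.png",s["frame"]); np.savez(f"pics/{n}2.npz",**s)
E
```

```text
time: 1.78
tool_pos: [517.7, -357.1, 16.0]
tcp_rot: [179.9, 0.3, 6.1]
ft_force: [-0.7, -0.4, 0.1]
finger_gap: 84.8
```

View pics/wrist2.png

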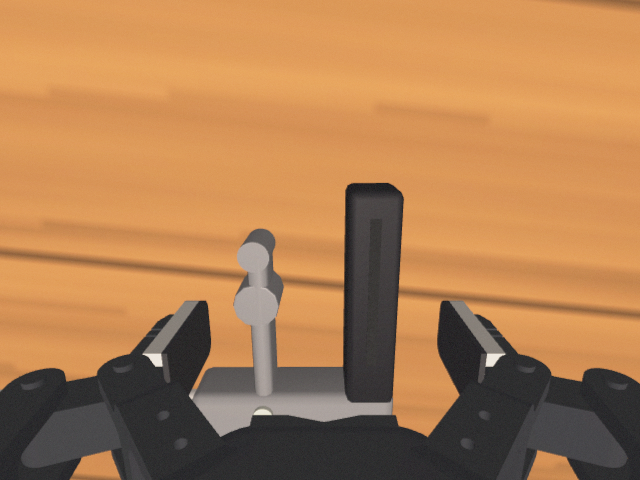

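```bash
python3 -m pendant '[1,2,-6,0,85,0,0,-5,0,85,0,0,-3,0,85,0,0,0,0,80,0,0,0,0,76,0,0,0,0,72,0,0,0,0,70,0,0,0,0,68,0,0,0,0,66,0,0,0,0,66]'; python3 - <<'E'
from bench import viewer
import cv2,numpy as np
for n in("wrist",):
    s=viewer.snapshot(n); cv2.imwrite(f"pics/{n}3.png",s["frame"]); np.savez(f"pics/{n}3.npz",**s)
E
```

```text
time: 2.77
tool_pos: [522.7, -356.4, 6.5]
tcp_rot: [179.6, -0.0, 6.2]
ft_force: [-0.6, 1.6, 0.0]
finger_gap: 66.6
```

View pics/wrist3.png

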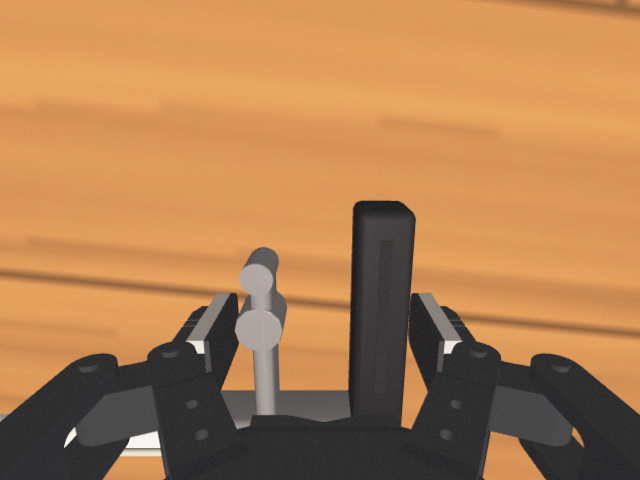

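```bash
python3 -m pendant '[-1,1,-3,0,66,0,0,0,0,66,0,0,0,0,64,0,0,0,0,63,0,0,0,0,62,0,0,0,0,62,0,0,0,0,62]'; python3 - <<'E'
from bench import sensors
s=sensors.sense();print(s["tool_pos"],s["ft_force"],s["finger_gap"])
E
```

```text
time: 3.4
tool_pos: [522.3, -356.2, 3.9]
tcp_rot: [179.5, -0.1, 6.1]
ft_force: [0.6, -0.2, 1.0]
finger_gap: 62.1
[ 522.291274   -356.21810286    3.89529277] [ 0.62725567 -0.24573906  0.96101632] 62.07127107607042
```

```bash
python3 - <<'E'
from h import *
s=dict(np.load("pics/scene0.npz"));f=s["frame"]
cv2.imwrite("pics/sz.png",cv2.resize(f[195:345,360:560],None,fx=4,fy=4,interpolation=cv2.INTER_CUBIC))
t=dict(np.load("pics/top0.npz"))
for p in ((436.5,266.9,28),(417,320,14),(540,252,43)): print(px(s,p))
E
```

```text
(np.float64(477.529045339256), np.float64(272.6696722545663))
(np.float64(507.1548577498121), np.float64(284.3329273940331))
(np.float64(444.06598937783474), np.float64(301.4532588316935))
```

View pics/sz.png

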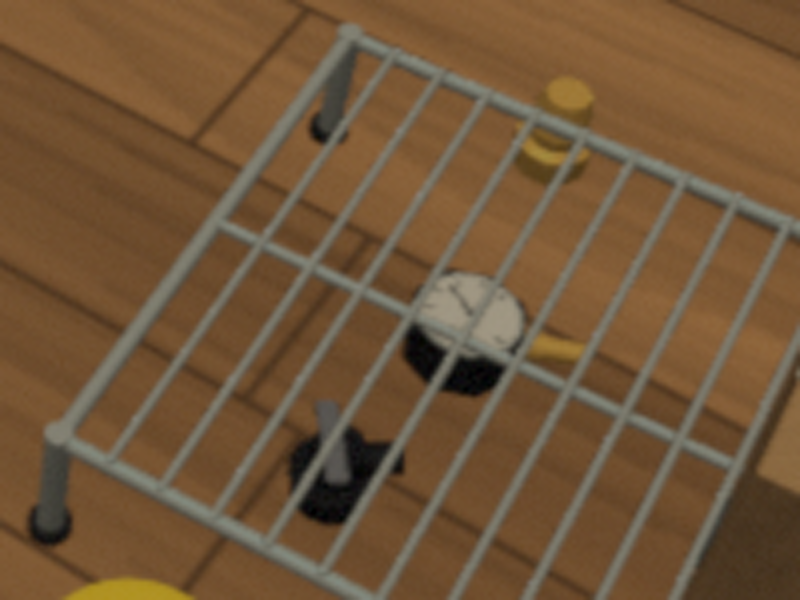

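```bash
python3 - <<'E'
from h import *
s=dict(np.load("pics/scene0.npz"));t=dict(np.load("pics/top0.npz"))
print("spout scene",ray(s,460,309,18).round(),"top",ray(t,130+162/5,200+197/5,18).round(), "tapbody scene",ray(s,443.7,313,20).round(),"top",ray(t,130+245/5,200+165/5,20).round())
print("leg feet scene", ray(s,360+328/4,195+130/4,0).round(), ray(s,360+48/4,195+522/4,0).round())
print("dial",ray(s,360+470/4,195+312/4,28).round(1),"stem",ray(s,360+582/4,195+352/4,14).round(1))
for yaw in (96,100,104,108):
    a=np.radians(yaw);u=np.array([np.cos(a),np.sin(a)]);n=np.array([u[1],-u[0]]);G=np.array([436.5,266.9])
    o=G-290*u+55*n
    print(yaw,"spout/tap n,u",[( (np.array(p)-G)@n).round() for p in((516,280),(541,255))],[( (np.array(p)-G)@u).round() for p in((516,280),(541,255))],"leg",((np.array([351,151])-G)@n).round(),"origin",o.round(1))
E
```

```text
spout scene [520. 277.  18.] top [530. 285.  18.] tapbody scene [546. 258.  20.] top [541. 254.  20.]
leg feet scene [352. 151.   0.] [630. 166.  -0.]
dial [437.2 267.2  28. ] stem [416.  316.3  14. ]
96 spout/tap n,u [np.float64(80.0), np.float64(103.0)] [np.float64(5.0), np.float64(-23.0)] leg -97.0 origin [521.5 -15.8]
100 spout/tap n,u [np.float64(81.0), np.float64(101.0)] [np.float64(-1.0), np.float64(-30.0)] leg -104.0 origin [541.   -9.1]
104 spout/tap n,u [np.float64(80.0), np.float64(99.0)] [np.float64(-7.0), np.float64(-37.0)] leg -111.0 origin [560.   -1.2]
108 spout/tap n,u [np.float64(80.0), np.float64(96.0)] [np.float64(-12.0), np.float64(-44.0)] leg -117.0 origin [578.4   8.1]
```

```bash
python3 -m pendant '[8,12,0,0.0175,61,8,12,0,0.0175,61,8,12,0,0.0175,61,8,12,0,0.0175,61,8,12,0,0.0175,61,8,12,0,0.0175,61,8,12,0,0.0175,61,8,12,0,0.0175,61,8,12,0,0.0175,61,8,12,0,0.0175,61,8,12,0,0.0175,61,0,0,0,0,61]'
cat > look.py <<'E'
from bench import viewer,sensors
from h import *
import sys
k=sys.argv[1]
for n in sys.argv[2:]:
    s=viewer.snapshot(n); cv2.imwrite(f"pics/{n}{k}.png",s["frame"]); np.savez(f"pics/{n}{k}.npz",**s)
s=sensors.sense();print(s["time"],s["tool_pos"].round(1),s["tcp_rot"].round(1),s["ft_force"].round(1),s["wrist_torque"].round(2),round(s["finger_gap"],2))
E
python3 look.py 4 top
```

```text
time: 4.4
tool_pos: [618.5, -206.9, 4.1]
tcp_rot: [179.4, -0.1, 18.6]
ft_force: [0.6, 0.0, -0.8]
finger_gap: 60.8
4.45 [ 618.  -207.7    4.1] [ 1.794e+02 -1.000e-01  1.860e+01] [1.6 1.5 1.4] [ 0.36 -0.09 -0.1 ] 61.25
```

View pics/top4.png

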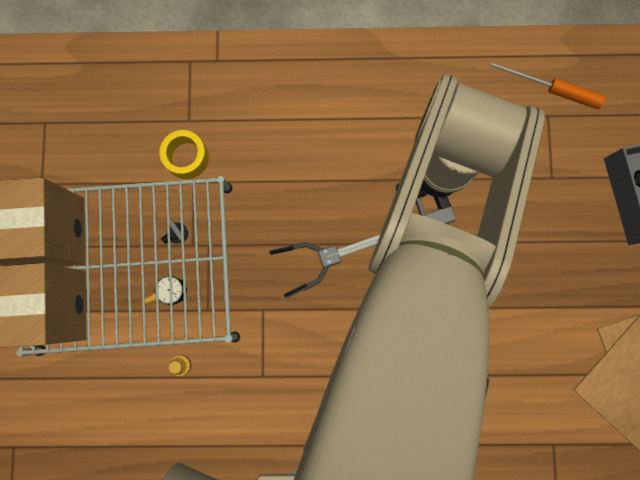

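```bash
python3 - <<'E'
from h import *
f=cv2.imread("pics/top4.png");cv2.imwrite("pics/t4z.png",cv2.resize(f[205:305,260:400],None,fx=5.5,fy=5.5,interpolation=cv2.INTER_CUBIC))
E
```

```text
(no output)
```

View pics/t4z.png

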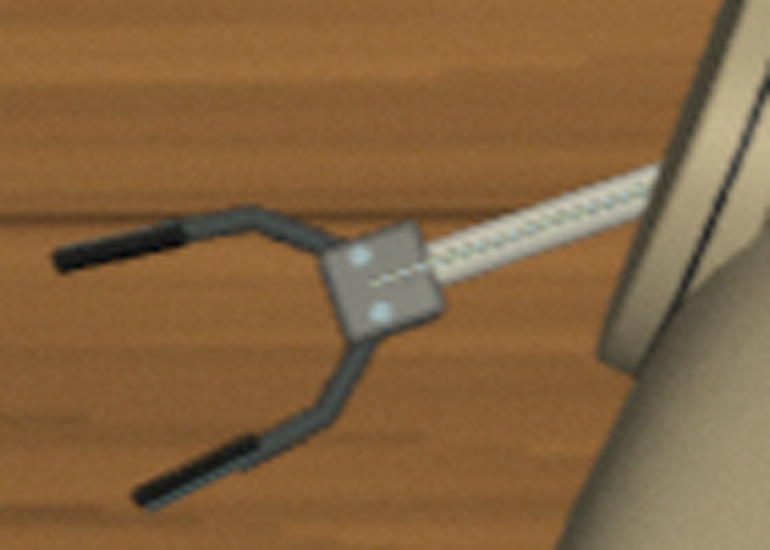

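```bash
cat > r.py <<'E'
from h import *
def rep(s,p1,p2,t1,t2,x0,y0,k,G=(436.7,267.)):
    c=lambda p,z:ray(s,x0+p[0]/k-.4,y0+p[1]/k-.4,z)[:2]
    a,b=c(p1,24),c(p2,24);m=(a+b)/2
    d=c(t1,18)-c(t2,18);ty=np.degrees(np.arctan2(d[1],d[0]))
    e=b-a;py=np.degrees(np.arctan2(e[1],e[0]))-90
    print("pin mid",m.round(1),"tube yaw",ty.round(2),"pin yaw",(py%360).round(2),np.hypot(*e).round(1))
    t=np.radians(ty);u=np.array([np.cos(t),np.sin(t)]);n=np.array([u[1],-u[0]])
    J=m+75*u;print("jaw_mid",J.round(1),"gauge rel jaw_mid: along",((G-J)@u).round(1),"right",((G-J)@n).round(1),"u",u.round(3))
E
python3 - <<'E'
from r import *
s=dict(np.load("pics/top4.npz"))
rep(s,(360,256),(381,313),(430,263),(655,189),260,205,5.5)
E
```

```text
pin mid [494.8 -18.7] tube yaw 107.75 pin yaw 109.52 20.2
jaw_mid [471.9  52.7] gauge rel jaw_mid: along 214.9 right 31.8 u [-0.305  0.952]
```

```bash
python3 -m pendant '[4,8,0,0,61,4,8,0,0,61,3,8,0,0,61,3,8,0,0,61,3,8,0,0,61,2,8,0,0,61,0,0,0,0,61,0,0,0,0,61]'
python3 look.py 5 top; python3 - <<'E'
from h import *
f=cv2.imread("pics/top5.png");cv2.imwrite("pics/t5z.png",cv2.resize(f[205:305,230:370],None,fx=5.5,fy=5.5,interpolation=cv2.INTER_CUBIC))
E
```

```text
time: 5.12
tool_pos: [637.9, -155.5, 4.1]
tcp_rot: [179.4, 0.0, 18.5]
ft_force: [0.2, -1.7, 0.6]
finger_gap: 61.2
5.1667 [ 637.9 -155.5    4.1] [179.4   0.   18.5] [0.6 1.4 1.9] [0.28 0.01 0.06] 61.07
```

View pics/t5z.png

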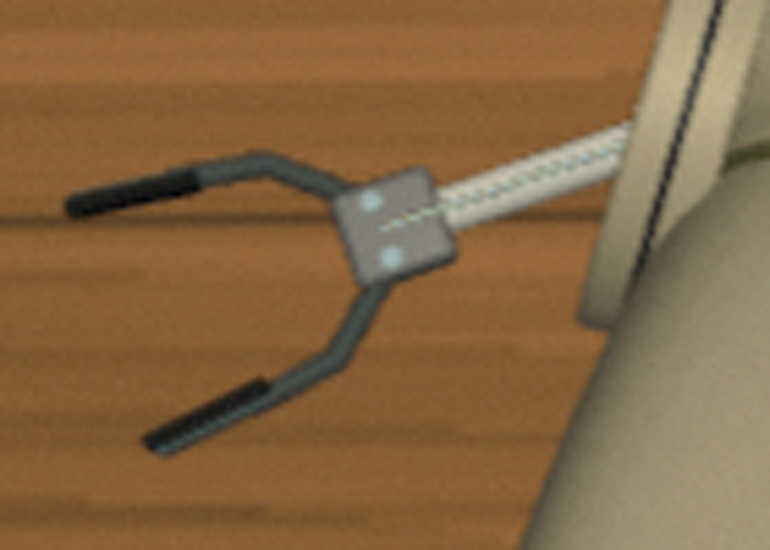

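```bash
python3 - <<'E'
from r import *
s=dict(np.load("pics/top5.npz"))
rep(s,(371,200),(391,257),(441,209),(630,144),230,205,5.5)
E
```

```text
pin mid [514.   32.4] tube yaw 108.57 pin yaw 108.92 20.2
jaw_mid [490.1 103.5] gauge rel jaw_mid: along 172.0 right 1.4 u [-0.318  0.948]
```

```bash
python3 -m pendant '[-4,12,0,0,61,-4,12,0,0,61,-4,12,0,0,61,-4,12,0,0,61,-4,12,0,0,61,-4,12,0,0,61,-4,12,0,0,61,-4,12,0,0,61,-4,12,0,0,61,-4,12,0,0,61,0,0,0,0,61]'
python3 look.py 6 top scene; python3 - <<'E'
from h import *
f=cv2.imread("pics/top6.png");cv2.imwrite("pics/t6z.png",cv2.resize(f[205:315,140:300],None,fx=5,fy=5,interpolation=cv2.INTER_CUBIC))
E
```

```text
time: 6.08
tool_pos: [592.3, -23.8, 4.1]
tcp_rot: [179.4, 0.0, 18.4]
ft_force: [-0.7, 0.6, -0.5]
finger_gap: 61.0
6.1833 [592.7 -25.2   4. ] [179.4   0.   18.4] [0.1 1.9 0.8] [ 0.38  0.08 -0.02] 61.25
```

View pics/t6z.png

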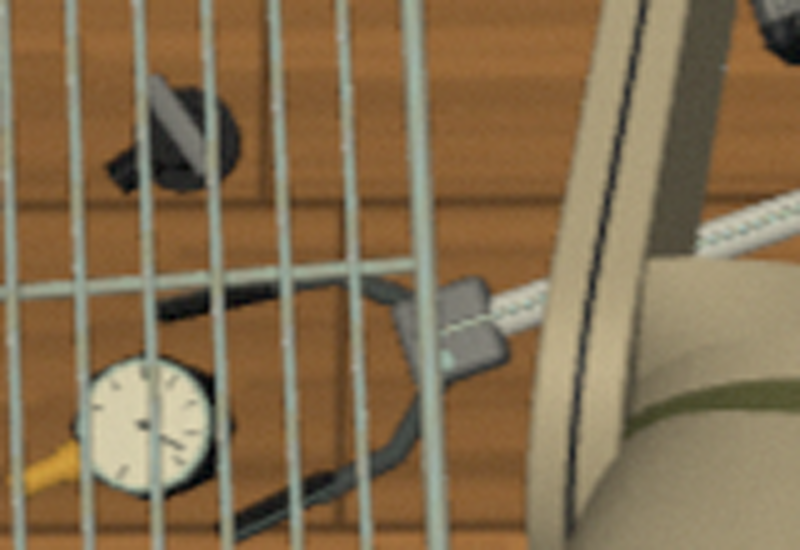

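View pics/scene6.png

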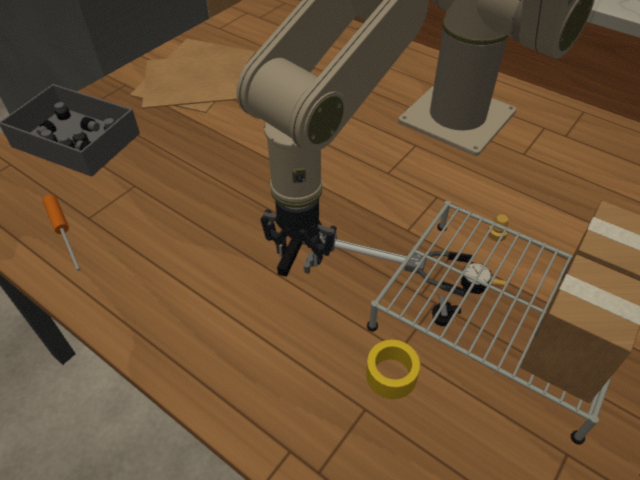

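```bash
python3 -m pendant '[-1,7,0,0,61,-1,7,0,0,61,-2,7,0,0,61,-2,6,0,0,61,-2,6,0,0,61,0,0,0,0,61,0,0,0,0,61]'
python3 look.py 7 top scene; python3 - <<'E'
from h import *
f=cv2.imread("pics/top7.png");cv2.imwrite("pics/t7z.png",cv2.resize(f[205:325,120:280],None,fx=5,fy=5,interpolation=cv2.INTER_CUBIC))
E
```

```text
time: 6.77
tool_pos: [584.8, 8.9, 4.0]
tcp_rot: [179.3, -0.0, 18.3]
ft_force: [1.2, -2.0, 0.4]
finger_gap: 61.1
6.8667 [584.8   8.9   4. ] [179.3  -0.   18.3] [-0.4  2.2  1.7] [0.44 0.13 0.03] 61.38
```

View pics/t7z.png

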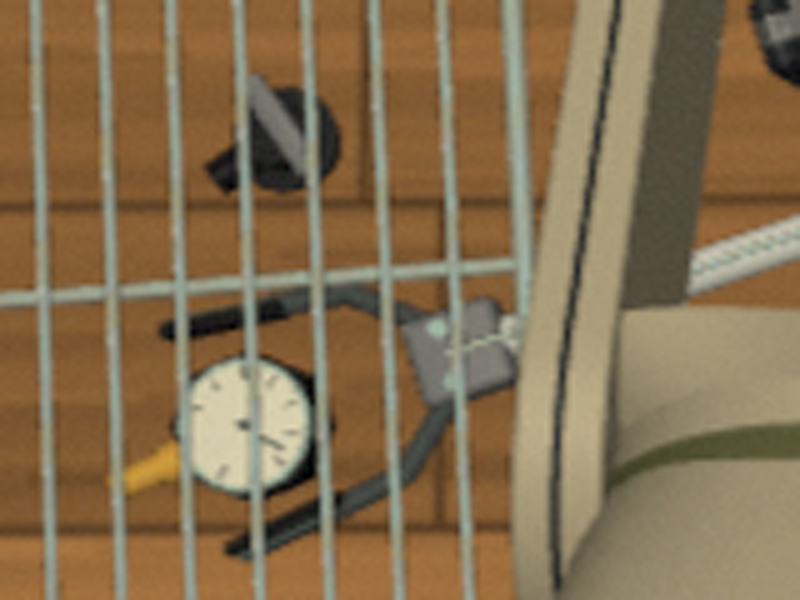

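```bash
q(){ python3 -c "
from bench import sensors;s=sensors.sense();print(round(s['finger_gap'],2),s['ft_force'].round(1))"; }
python3 -m pendant '[0,0,0,0,60,0,0,0,0,59.5,0,0,0,0,59.5,0,0,0,0,59.5]' 20 | grep gap; q
python3 -m pendant '[0,0,0,0,59,0,0,0,0,59]'| grep gap;q;  python3 -m pendant '[0,0,0,0,58.5,0,0,0,0,58.5]'| grep gap;q; python3 -m pendant '[0,0,0,0,58,0,0,0,0,58]'| grep gap;q
python3 look.py 8 top
```

```text
finger_gap: 59.9
59.94 [-0.5  1.6  2. ]
finger_gap: 59.4
59.39 [-0.6  1.1  1.9]
finger_gap: 58.6
58.59 [-0.6  1.1  1.5]
finger_gap: 58.0
58.0 [-0.2  0.5  2.4]
7.75 [585.6   7.9   4.7] [ 1.793e+02 -1.000e-01  1.820e+01] [-0.4  0.2  1.8] [ 0.14  0.03 -0.09] 58.01
```

```bash
cat > z.py <<'E'
from h import *
import sys
k=sys.argv[1]
f=cv2.imread(f"pics/top{k}.png");cv2.imwrite(f"pics/t{k}z.png",cv2.resize(f[250:325,135:235],None,fx=8,fy=8,interpolation=cv2.INTER_CUBIC))
E
python3 -m pendant '[0,0,0,0,57.5,0,0,0,0,57.5]'| grep gap; python3 -m pendant '[0,0,0,0,57,0,0,0,0,57]'| grep gap;python3 -m pendant '[0,0,0,0,57,0,0,0,0,57]'| grep gap; python3 look.py 9 top; python3 z.py 9
```

```text
finger_gap: 57.6
finger_gap: 57.1
finger_gap: 57.3
8.3 [585.8   7.6   4.9] [ 1.793e+02 -1.000e-01  1.810e+01] [ 0.6 -0.6  2.3] [ 0.02  0.06 -0.14] 57.34
```

View pics/t9z.png

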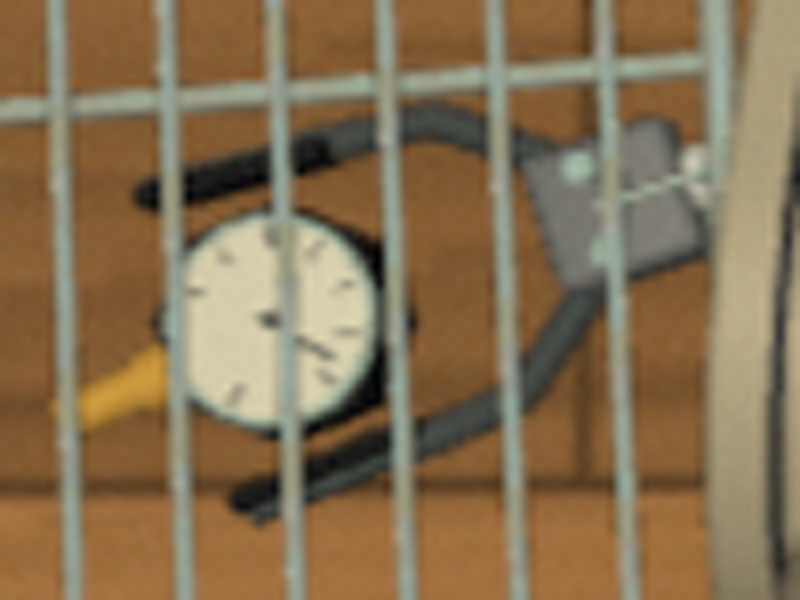

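```bash
for i in 1; do python3 -m pendant '[0,0,0,0,56.5,0,0,0,0,56.5]'| grep gap; python3 -m pendant '[0,0,0,0,56,0,0,0,0,56]'| grep gap;python3 -m pendant '[0,0,0,0,55.5,0,0,0,0,55.5]'| grep gap;python3 -m pendant '[0,0,0,0,55,0,0,0,0,55]'| grep gap; python3 -m pendant '[0,0,0,0,55,0,0,0,0,55]'| grep gap; done; python3 look.py 10 top; python3 z.py 10
```

```text
finger_gap: 56.9
finger_gap: 56.6
finger_gap: 55.8
finger_gap: 55.1
finger_gap: 55.2
9.1833 [586.3   7.1   5.3] [ 1.793e+02 -1.000e-01  1.810e+01] [ 1.2 -1.2  2.9] [-0.14  0.03 -0.15] 55.22
```

View pics/t10z.png

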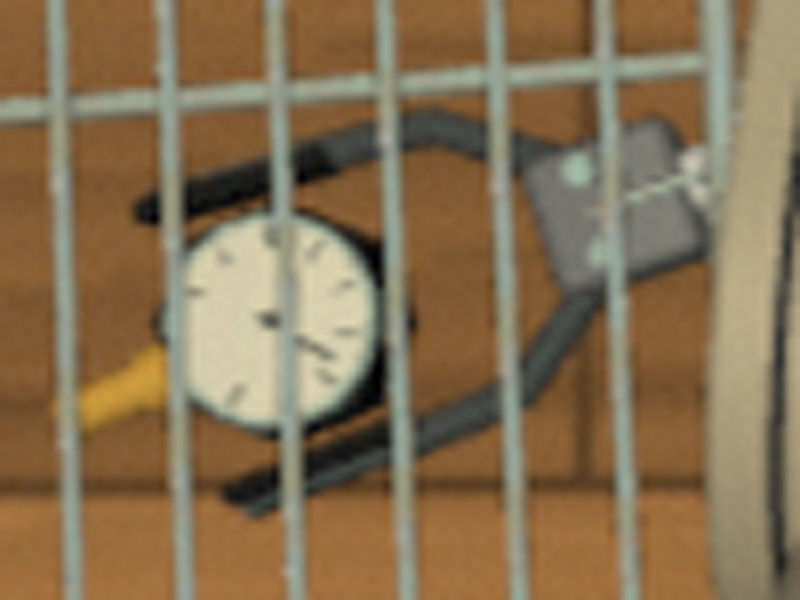

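```bash
python3 -m pendant '[0,0,0,0,54.6,0,0,0,0,54.6]'| grep gap; python3 -m pendant '[0,0,0,0,54.2,0,0,0,0,54.2]'| grep gap;python3 -m pendant '[0,0,0,0,54,0,0,0,0,54,0,0,0,0,54]'| grep gap; python3 look.py 11 top; python3 z.py 11
```

```text
finger_gap: 54.6
finger_gap: 54.2
finger_gap: 54.4
9.8167 [586.5   6.9   5.5] [179.2  -0.2  18.1] [ 0.1 -2.8  2.9] [-0.13 -0.   -0.1 ] 54.29
```

View pics/t11z.png

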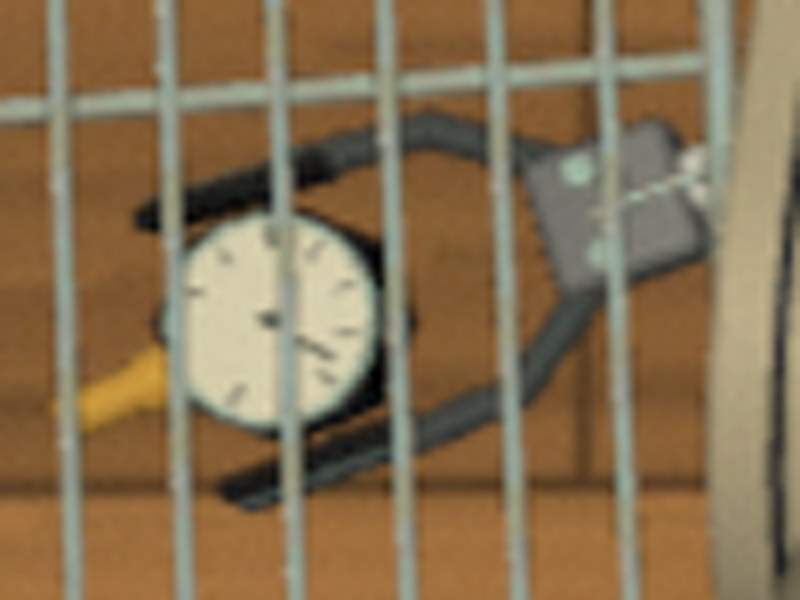

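```bash
cat > d.py <<'E'
from bench import viewer,sensors
from h import *
g=[]
for i in range(2):
    s=viewer.snapshot("top"); g.append(sensors.sense()["finger_gap"])
f=s["frame"].astype(int)[262:320,145:195]
m=((f.min(2)>140)&(abs(f[...,0]-f[...,2])<60)).astype(np.uint8)
y,x=np.nonzero(m);q=sensors.sense()
print("gap",np.round(g,2),"dial",m.sum(),(x.mean()+145).round(2),(y.mean()+262).round(2),q["ft_force"].round(1),q["tool_pos"].round(1))
cv2.imwrite("pics/top%d.png"%round(q["time"]*100),s["frame"]);print(round(q["time"]*100))
E
python3 d.py;python3 -m pendant '[0,0,0,0,53.6,0,0,0,0,53.6,0,0,0,0,53.6]'| grep gap; python3 d.py
python3 -m pendant '[0,0,0,0,53.2,0,0,0,0,53.2,0,0,0,0,53.2]'| grep gap; python3 d.py
```

```text
gap [54.34 54.19] dial 540 168.22 289.15 [-0.4 -2.4  3.1] [586.5   6.8   5.5]
992
finger_gap: 54.4
gap [53.7  53.92] dial 543 168.37 289.13 [ 0.2 -2.4  3. ] [586.6   6.8   5.6]
1027
finger_gap: 53.4
gap [53.57 53.23] dial 542 168.29 289.27 [ 0.3 -2.   3.9] [586.7   6.7   5.7]
1062
```

```bash
python3 -m pendant '[0,0,0,0,52.9,0,0,0,0,52.9,0,0,0,0,52.9]'| grep gap; python3 d.py
python3 -m pendant '[0,0,0,0,52.6,0,0,0,0,52.6,0,0,0,0,52.6]'| grep gap; python3 d.py; python3 z.py 1097; ls pics | tail -3
```

```text
finger_gap: 53.1
gap [53.26 53.05] dial 541 168.37 289.18 [-0.4 -3.3  3.6] [586.7   6.6   5.7]
1097
finger_gap: 53.1
gap [52.67 53.15] dial 540 168.37 289.27 [ 0.4 -2.7  3.2] [586.8   6.5   5.8]
1132
wrist2.png
wrist3.npz
wrist3.png
```

```bash
python3 z.py 1132
```

```text
(no output)
```

View pics/t1132z.png

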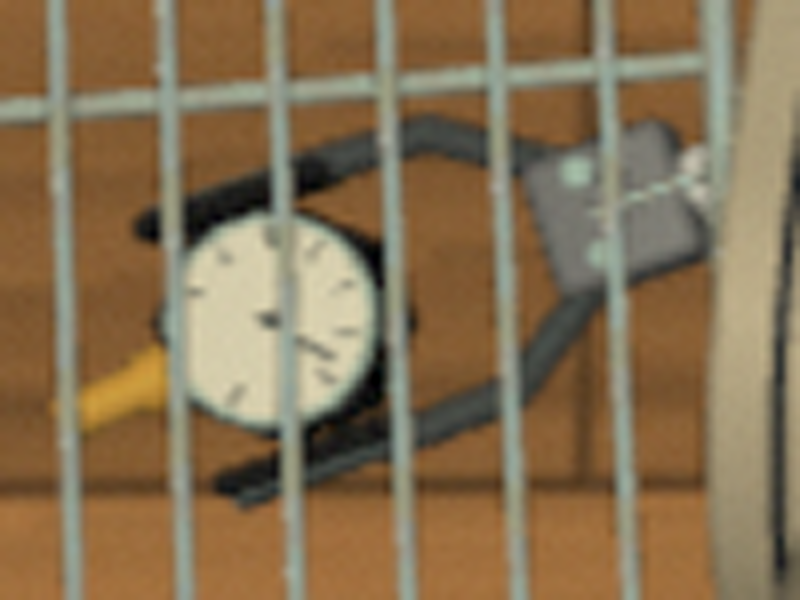

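```bash
python3 -m pendant '[0,0,0,0,52.3,0,0,0,0,52.3,0,0,0,0,52.3]'| grep gap; python3 d.py
python3 -m pendant '[0,0,0,0,52.0,0,0,0,0,52,0,0,0,0,52]'| grep gap; python3 d.py; python3 -m pendant '[0,0,0,0,51.7,0,0,0,0,51.7,0,0,0,0,51.7]'| grep gap; python3 d.py
```

```text
finger_gap: 52.4
gap [52.42 52.71] dial 541 168.29 289.29 [ 0.6 -3.3  3. ] [586.9   6.4   5.9]
1167
finger_gap: 52.1
gap [52.16 52.31] dial 538 168.24 289.27 [ 0.7 -2.4  4.7] [586.9   6.4   5.9]
1202
finger_gap: 52.0
gap [51.79 51.53] dial 542 168.28 289.28 [ 1.  -3.8  3.8] [587.    6.4   6. ]
1237
```

```bash
python3 -m pendant '[0,0,0,0,51.4,0,0,0,0,51.4,0,0,0,0,51.4]'| grep gap; python3 d.py
python3 -m pendant '[0,0,0,0,51.2,0,0,0,0,51.2,0,0,0,0,51.2]'| grep gap; python3 d.py; python3 z.py $(ls pics | grep -oP 'top\K1[0-9]{3}(?=.png)'|sort -n|tail -1); ls pics|grep z.png
```

```text
finger_gap: 51.6
gap [51.68 51.57] dial 540 168.31 289.26 [ 0.3 -2.9  3.7] [587.    6.3   6. ]
1272
finger_gap: 51.6
gap [51.54 51.49] dial 542 168.31 289.27 [ 0.6 -3.   3.4] [587.    6.2   6. ]
1307
rz.png
sz.png
t1097z.png
t10z.png
t1132z.png
t11z.png
t1307z.png
t4z.png
t5z.png
t6z.png
t7z.png
t9z.png
```

View pics/t1307z.png

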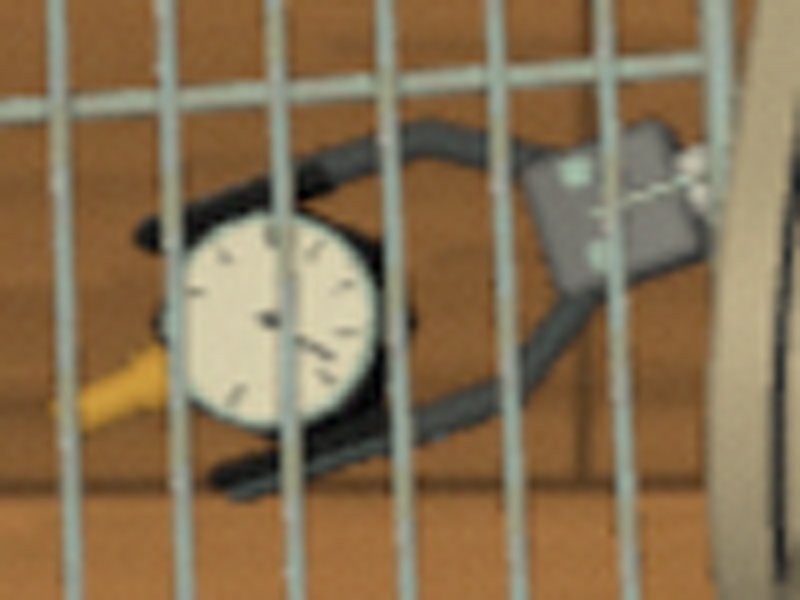

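```bash
python3 -m pendant '[0,0,0,0,50.9,0,0,0,0,50.9,0,0,0,0,50.9]'| grep gap; python3 d.py
python3 -m pendant '[0,0,0,0,50.6,0,0,0,0,50.6,0,0,0,0,50.6]'| grep gap; python3 d.py;python3 d.py
```

```text
finger_gap: 51.0
gap [51.25 51.07] dial 538 168.24 289.28 [ 0.1 -3.9  4. ] [587.1   6.2   6.1]
1342
finger_gap: 50.9
gap [50.8  51.24] dial 542 168.15 289.36 [-0.4 -3.5  4.7] [587.1   6.1   6.1]
1377
gap [50.91 51.18] dial 536 168.13 289.26 [ 0.  -4.1  5.1] [587.1   6.1   6.1]
1387
```

```bash
python3 -m pendant '[0,0,0,0,50.4,0,0,0,0,50.4,0,0,0,0,50.4]'| grep gap; python3 d.py;python3 d.py; python3 z.py 1422; ls pics | grep top14
```

```text
finger_gap: 50.8
gap [50.45 50.75] dial 536 168.14 289.22 [-0.3 -4.2  4.4] [587.1   6.1   6.2]
1422
gap [50.93 50.71] dial 536 168.14 289.39 [-0.3 -2.7  3.8] [587.1   6.1   6.2]
1432
top1422.png
top1432.png
```

```bash
cat > j.py <<'E'
import cv2,numpy as np,sys
# bottom edge of jaw_l & jaw tips tracking: sub-pixel shift of jaw patches vs ref frame
ref=cv2.imread("pics/top%s.png"%sys.argv[1]).astype(np.float32).mean(2)
for k in sys.argv[2:]:
    b=cv2.imread("pics/top%s.png"%k).astype(np.float32).mean(2)
    o=[]
    for n,(x0,x1,y0,y1) in dict(tip_r=(149,155,270,285),jr=(157,168,264,276),tip_l=(159,169,303,318),jl=(172,182,300,315),dial=(160,167,270,315),base=(200,260,230,262)).items():
        A=ref[y0:y1,x0:x1];
        best=[]
        for d in np.arange(-3,3.05,.1):
            M=np.float32([[1,0,0],[0,1,-d]])
            B=cv2.warpAffine(b,M,(640,480),flags=cv2.INTER_LINEAR)[y0:y1,x0:x1]
            best.append((np.abs(A-B).mean(),d))
        o.append((n,round(min(best)[1],1)))
    print(k,o)
E
python3 j.py 992 1027 1062 1097 1132 1167 1202 1237 1272 1307 1342 1377 1387 1422 1432
```

```text
1027 [('tip_r', np.float64(0.2)), ('jr', np.float64(0.3)), ('tip_l', np.float64(-0.1)), ('jl', np.float64(0.0)), ('dial', np.float64(0.0)), ('base', np.float64(0.0))]
1062 [('tip_r', np.float64(0.7)), ('jr', np.float64(0.5)), ('tip_l', np.float64(-0.1)), ('jl', np.float64(-0.1)), ('dial', np.float64(0.1)), ('base', np.float64(0.0))]
1097 [('tip_r', np.float64(0.9)), ('jr', np.float64(0.6)), ('tip_l', np.float64(-0.2)), ('jl', np.float64(-0.1)), ('dial', np.float64(0.1)), ('base', np.float64(0.0))]
1132 [('tip_r', np.float64(1.2)), ('jr', np.float64(0.8)), ('tip_l', np.float64(-0.3)), ('jl', np.float64(-0.1)), ('dial', np.float64(0.1)), ('base', np.float64(0.0))]
1167 [('tip_r', np.float64(1.4)), ('jr', np.float64(0.9)), ('tip_l', np.float64(-0.5)), ('jl', np.float64(-0.1)), ('dial', np.float64(0.1)), ('base', np.float64(0.0))]
1202 [('tip_r', np.float64(1.7)), ('jr', np.float64(1.1)), ('tip_l', np.float64(-0.7)), ('jl', np.float64(-0.1)), ('dial', np.float64(0.1)), ('base', np.float64(0.0))]
1237 [('tip_r', np.float64(2.1)), ('jr', np.float64(1.2)), ('tip_l', np.float64(-0.6)), ('jl'
[... 544 characters left out ...]
.0)), ('base', np.float64(0.1))]
1377 [('tip_r', np.float64(2.9)), ('jr', np.float64(1.8)), ('tip_l', np.float64(-0.7)), ('jl', np.float64(0.0)), ('dial', np.float64(0.1)), ('base', np.float64(0.1))]
1387 [('tip_r', np.float64(2.8)), ('jr', np.float64(1.8)), ('tip_l', np.float64(-1.3)), ('jl', np.float64(0.0)), ('dial', np.float64(0.1)), ('base', np.float64(0.0))]
1422 [('tip_r', np.float64(2.9)), ('jr', np.float64(1.8)), ('tip_l', np.float64(-0.7)), ('jl', np.float64(0.0)), ('dial', np.float64(0.1)), ('base', np.float64(0.1))]
1432 [('tip_r', np.float64(3.0)), ('jr', np.float64(1.7)), ('tip_l', np.float64(-0.7)), ('jl', np.float64(0.0)), ('dial', np.float64(0.1)), ('base', np.float64(0.1))]
```

```bash
cat > g.py <<'E'
from bench import viewer,sensors
import numpy as np
g=[]
for i in range(10):
    viewer.snapshot("wrist");g.append(sensors.sense()["finger_gap"])
print("gap mean",np.mean(g).round(3),"sd",np.std(g).round(2))
E
python3 g.py; python3 -m pendant '[0,0,0,0,50.2,0,0,0,0,50.2,0,0,0,0,50.2]'| grep gap; python3 g.py; python3 d.py
```

```text
gap mean 50.664 sd 0.16
finger_gap: 50.2
gap mean 50.573 sd 0.14
gap [50.45 50.47] dial 540 168.26 289.17 [ 0.1 -3.   4.5] [587.2   6.1   6.2]
1567
```

```bash
python3 -m pendant '[1,-3,0,0,50.2,1,-3,0,0,50.2,1,-3,0,0,50.2,0,0,0,0,50.2,0,0,0,0,50.2]'; python3 d.py; python3 g.py
```

```text
time: 16.08
tool_pos: [589.1, 1.9, 6.4]
tcp_rot: [179.6, -0.2, 18.2]
ft_force: [0.5, -2.8, 3.8]
finger_gap: 50.4
gap [50.55 50.71] dial 561 169.96 288.03 [-0.3 -1.3  3.7] [589.1   1.9   6.4]
1618
gap mean 50.586 sd 0.24
```

```bash
python3 -m pendant '[0,0,0,0,50.1,0,0,0,0,50.1,0,0,0,0,50.1,0,0,0,0,50.1]'|grep gap; python3 g.py; python3 -m pendant '[1.5,-4.5,0,0,50.1,1.5,-4.5,0,0,50.1,1.5,-4.5,0,0,50.1,1.5,-4.5,0,0,50.1,1.5,-4.5,0,0,50.1,1.5,-4.5,0,0,50.1,1.5,-4.5,0,0,50.1,0,0,0,0,50.1]'; python3 look.py 20 top; python3 z.py 20
```

```text
finger_gap: 50.3
gap mean 50.498 sd 0.15
time: 18.18
tool_pos: [597.4, -22.9, 6.1]
tcp_rot: [-179.7, -0.1, 18.2]
ft_force: [1.4, -3.4, 3.0]
finger_gap: 50.1
18.2333 [597.4 -22.9   6. ] [-1.797e+02 -1.000e-01  1.820e+01] [ 1.  -1.8  3.3] [-0.42 -0.2  -0.1 ] 50.32
```

View pics/t20z.png

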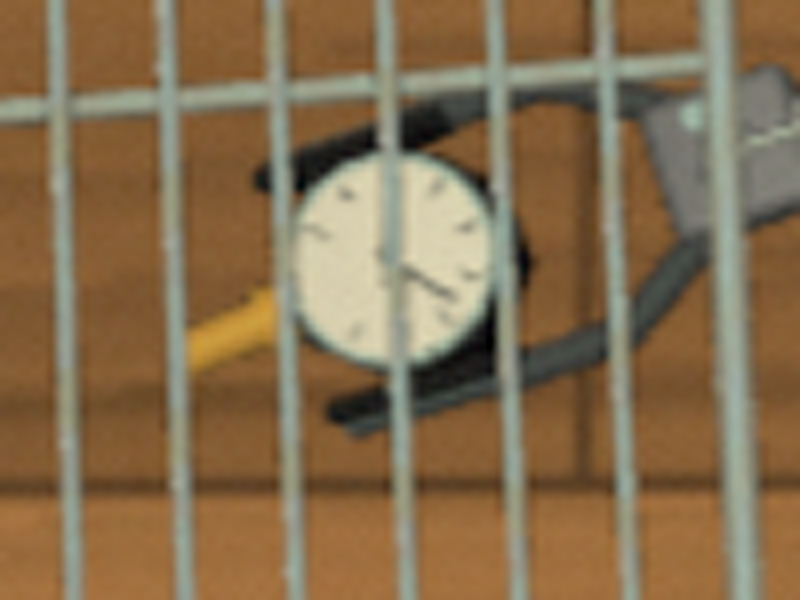

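```bash
python3 -m pendant '[2,-6,0,0,50.1,2,-6,0,0,50.1,2,-6,0,0,50.1,2,-6,0,0,50.1,2,-6,0,0,50.1,2,-6,0,0,50.1,2,-6,0,0,50.1,2,-6,0,0,50.1,2,-6,0,0,50.1,2,-6,0,0,50.1,2,-6,0,0,50.1,0,0,0,0,50.1]'; python3 look.py 21 top
```

```text
time: 19.23
tool_pos: [617.4, -80.8, 5.8]
tcp_rot: [-178.7, 0.0, 18.4]
ft_force: [1.0, -2.3, 3.3]
finger_gap: 50.1
19.2833 [617.4 -80.6   5.8] [-178.8    0.    18.4] [ 2.2 -1.6  3. ] [-0.79 -0.33  0.04] 50.8
```

View pics/top21.png

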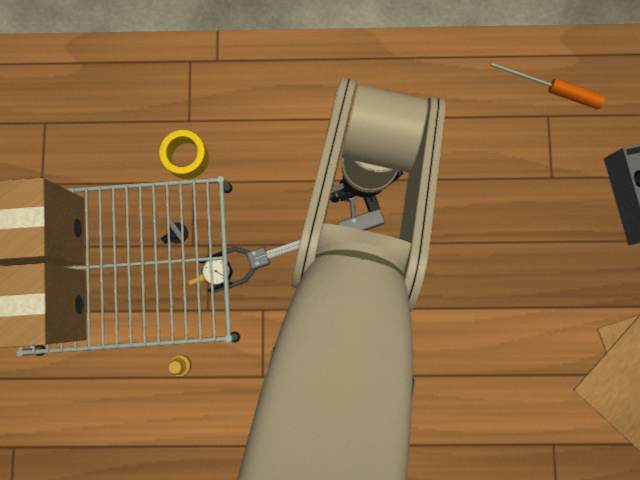

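```bash
python3 look.py 22 scene; python3 - <<'E'
from h import *
f=cv2.imread("pics/scene22.png");cv2.imwrite("pics/s22z.png",cv2.resize(f[190:320,260:500],None,fx=3.3,fy=3.3,interpolation=cv2.INTER_CUBIC))
s=dict(np.load("pics/top21.npz"));P=pts(s)
print("dial h",np.median(P[266:276,208:222,2]), "block",np.median(P[255:261,254:262,2]),"jaws",np.median(P[253:256,225:240,2]))
s=dict(np.load("pics/top0.npz"));P=pts(s);print("block0",np.median(P[281:289,393:402,2]))
E
```

```text
19.3333 [617.4 -80.5   5.8] [-178.8    0.    18.4] [ 1.8 -3.3  2.5] [-0.8  -0.35 -0.01] 50.47
dial h 27.696669744054063 block 20.844346811638175 jaws -1.9224211939792009
block0 19.966763546064577
```

View pics/s22z.png

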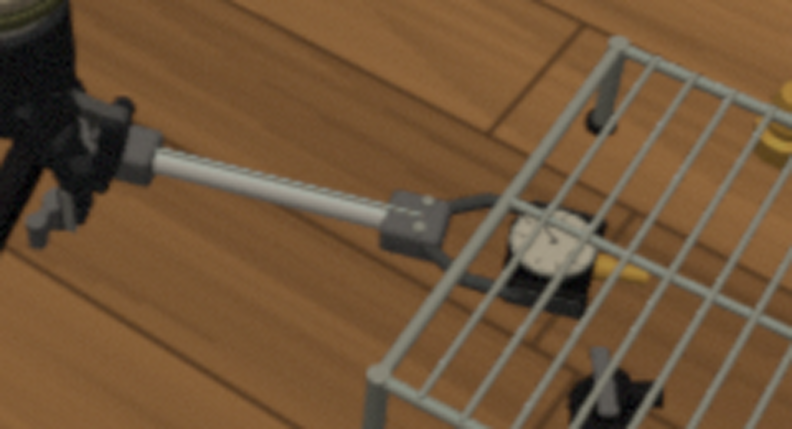

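```bash
python3 -m pendant '[2,-6,0.4,0,50.1,3,-10,0.4,0,50.1,4,-12,0,0,50.1,4,-12,0,0,50.1,4,-12,0,0,50.1,4,-12,0,0,50.1,4,-12,0,0,50.1,4,-12,0,0,50.1,3,-9,0,0,50.1,2,-6,0,0,50.1,0,0,0,0,50.1,0,0,0,0,50.1]'; python3 look.py 23 top scene
```

```text
time: 20.33
tool_pos: [652.0, -190.1, 5.7]
tcp_rot: [-178.3, 0.2, 18.5]
ft_force: [-1.7, 4.3, 5.6]
finger_gap: 50.4
20.4333 [ 652.1 -190.1    5.7] [-178.4    0.2   18.5] [-0.9  0.7  4.4] [-0.46 -0.12 -0.12] 50.47
```

View pics/top23.png

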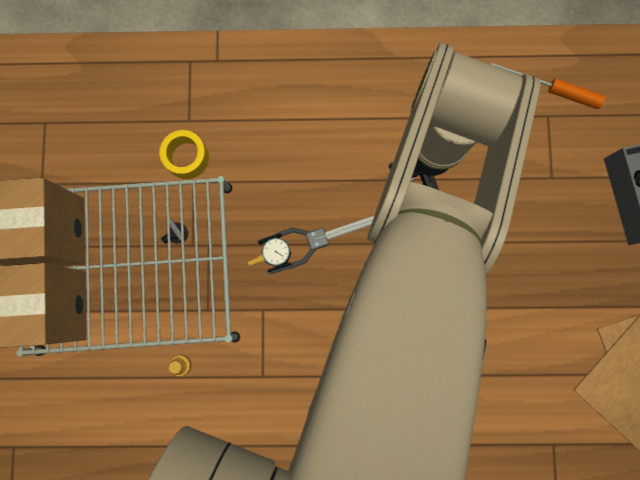

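View pics/scene23.png

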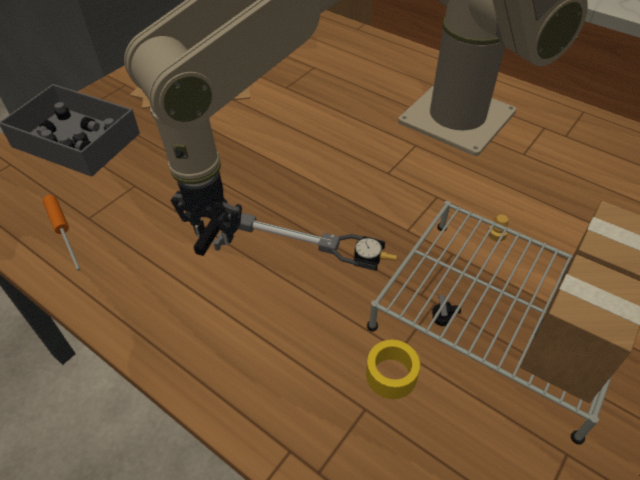

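```bash
python3 - <<'E'
from h import *
t=dict(np.load("pics/top23.npz"));s=dict(np.load("pics/scene23.npz"))
P=pts(t);print("dial h",np.median(P[246:256,271:282,2]),"block",np.median(P[235:243,313:322,2]))
# plane fit of dial from both depth maps
Q=P[245:258,270:283].reshape(-1,3);A=np.c_[Q[:,:2]-Q[:,:2].mean(0),np.ones(len(Q))];c=np.linalg.lstsq(A,Q[:,2],rcond=None)[0];print("tilt",c[:2].round(3))
for n,z in((28,28),(24,24)):
  print("gauge top",ray(t,276.5,251,z).round(1),"scene",ray(s,368.5,248,z).round(1))
print("stem",ray(t,249,263,14).round(1),ray(s,396,257,14).round(1))
a=np.radians(3.2);R=np.array([[np.cos(a),np.sin(a)],[-np.sin(a),np.cos(a)]]);C=np.array([479.5,338])
for p in((ray(t,276.5,251,28)[:2]),ray(t,249,263,14)[:2]):print("rack frame",(R@(p-C)).round(1))
E
```

```text
dial h 27.07914662125544 block 20.410988330411158
tilt [-4.199 -3.098]
gauge top [505.  73.  28.] scene [506.8  73.7  28. ]
gauge top [505.4  73.4  24. ] scene [503.9  72.   24. ]
stem [484.8 124.9  14. ] [483.9 122.4  14. ]
rack frame [  10.7 -266. ]
rack frame [  -6.6 -213.1]
```

```bash
python3 -m pendant '[0,0,0,0,50.1,0,0,0,0,50.1,0,0,0,0,50.1,0,0,0,0,50.1,0,0,0,0,52,0,0,0,0,54,0,0,0,0,56,0,0,0,0,58,0,0,0,0,60,0,0,0,0,62,0,0,0,0,63,0,0,0,0,63]'; python3 look.py 24 top; python3 - <<'E'
from h import *
f=cv2.imread("pics/top24.png");cv2.imwrite("pics/t24z.png",cv2.resize(f[200:300,235:395],None,fx=5,fy=5,interpolation=cv2.INTER_CUBIC))
E
```

```text
time: 21.43
tool_pos: [650.3, -189.5, 2.9]
tcp_rot: [-178.3, 0.3, 18.6]
ft_force: [0.2, 0.6, 1.3]
finger_gap: 62.8
21.4833 [ 650.3 -189.5    2.9] [-178.3    0.3   18.6] [ 0.6 -0.1  0.3] [-0.21 -0.15  0.05] 63.24
```

View pics/t24z.png

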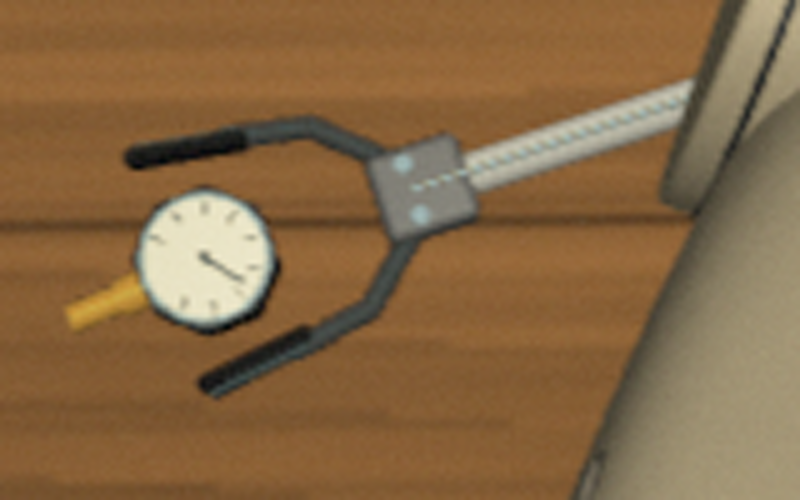

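The jaws have opened and stand clear on both sides of the gauge, which is at about (205,260) in the crop with its dial up. Next I open the fingers fully, holding TCP height, and lift.

```bash
python3 -m pendant '[0,0,0,0,66,0,0,0,0,70,0,0,0,0,75,0,0,0,0,80,0,0,0,0,85,0,0,0,0,85,0,0,0,0,85,0,0,0,0,85]'; python3 look.py 25 wrist top
```

```text
time: 22.15
tool_pos: [649.5, -189.3, 2.4]
tcp_rot: [-178.2, 0.4, 18.6]
ft_force: [-0.4, 0.1, -0.4]
finger_gap: 85.4
22.25 [ 649.5 -189.3    2.4] [-178.2    0.4   18.6] [-0.4 -0.8 -0.2] [ 0.01 -0.    0.01] 84.77
```

View pics/wrist25.png

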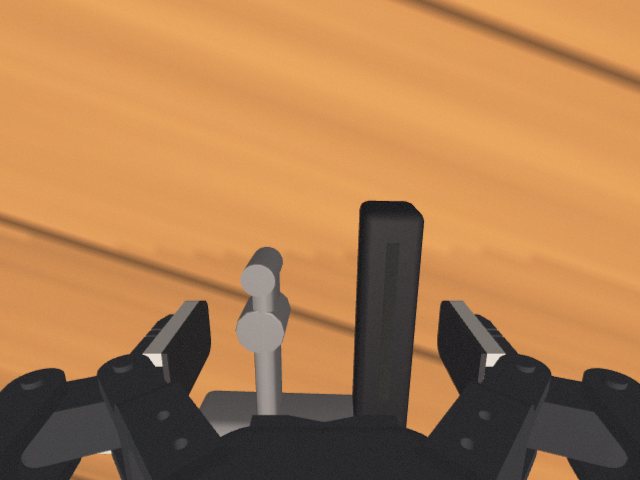

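Both fingers stand clear: the bar's left edge is at u≈236 against pad 210, and the palm's right edge at 422 against pad 440. Lifting straight up, slowly at first.

```bash
python3 -m pendant '[0,-1,4,0,85,0,0,8,0,85,0,0,12,0,85,0,0,15,0,85,0,0,20,0,85,0,0,25,0,85,0,0,25,0,85,0,0,25,0,85,10,-10,15,0,85,0,0,0,0,85,0,0,0,0,85]'; python3 look.py 26 top scene wrist
```

```text
time: 23.17
tool_pos: [659.6, -200.3, 172.5]
tcp_rot: [-178.5, 0.1, 18.6]
ft_force: [-0.1, -1.0, -0.6]
finger_gap: 85.0
23.3167 [ 658.4 -199.8  169.7] [-178.4    0.2   18.6] [ 0.9 -0.1 -0.5] [-0.    0.02 -0.  ] 85.26
```

View pics/top26.png

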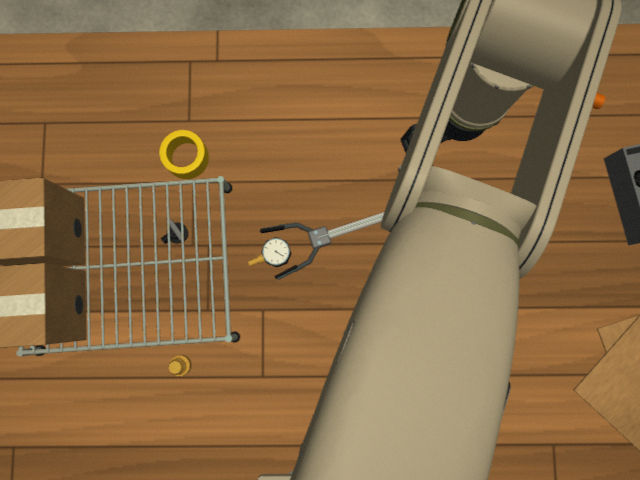

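View pics/scene26.png

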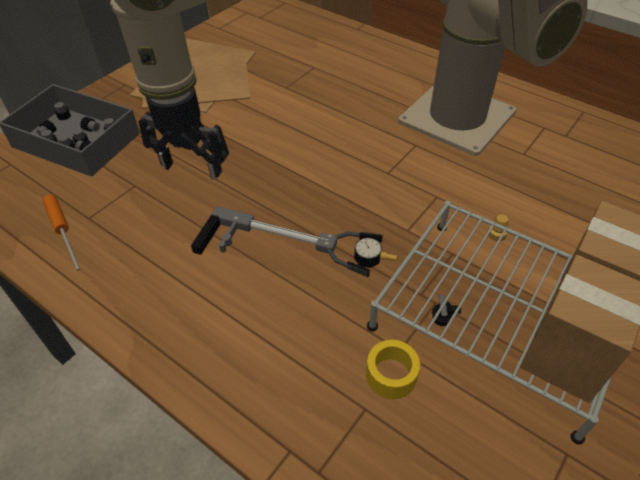

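```bash
python3 -c "
from bench import job
print(job.hand_in())"
```

```text
the job is handed in; nothing more can be done
None
```

The gauge is out from under the rack and lying dial up on the bench, and the job was handed in at about 23 s. No verdict was reported.

**What I did:** I took the reacher across its palm grip and trigger and slid the open jaws under the rack, lined up with the gauge's stem. I closed the fingers in small steps until the trigger went solid, at a finger opening of about 50.5 mm. Then I drew the gauge out, still gripped, opened the jaws, let go of the reacher and lifted clear.

**What the last checks showed:**
- **Gauge:** just before release, its centre was about 266 mm and its stem end about 213 mm towards the front from the rack's centre. The limits are 212 and 182 mm. The pictures after release show it dial up and not visibly moved.
- **Reacher and arm:** the reacher lies on the bench with its jaws open on both sides of the gauge. The gripper is about 170 mm up and touches nothing.
- **Other things:** the tap, tape and coupling look unmoved in the pictures. I did not measure their positions again.

**What is less certain:**
- **Grip force:** I could not measure it directly. From how far the fingers closed past the first contact, I estimate 3 to 5 N at each jaw.
- **Tool tilt:** the tool tipped about 2° during the draw. A depth reading at the end of the draw put the dial at about 27 mm above the bench, so the gauge was not lifted. My attempt to measure the dial's tilt from depth gave unusable numbers, so "level" rests on that height and the pictures.
- **Position readings:** the wrist and top cameras disagreed by about 4 mm on where the reacher lay. I used a value in between and corrected it from the wrist picture.

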